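# Slide the mender's tall tool crate home into its bench corner

### The job

Clear the mender's bench: push the tall wooden tool crate across the bench top into the corner formed by the two low steel kerbs, so that its plinth sits snug and square against both kerbs. The crate is heavy and tips if pushed high, so slide it flat on the bench, never letting it rock over and never lifting it. Leave the nail tin, the hammer and the shoe where they are.

Things in the scene. Friction and masses are not known exactly. Their poses are not given: they have to be found in the camera images.
- crate: Tall plywood tool crate, 1.5 to 2.2 kg, loose. Solid dark plinth 110 (x) by 150 (y) mm, 50 mm high; above it the box is 72 by 112 mm, the lid 80 by 120 mm, to 240 mm high, with a thin steel bail on top to 271 mm. Origin: centre of the underside, z up. Pushed on the plinth it slides (8 to 15 N); pushed above about 75 mm height it can tip. Starts turned up to 0.3 rad from the corner's axes.
- crate_end (a point): Bottom edge of the plinth on the crate's +x face, middle of that edge (55 mm from the crate's origin along its x). This face belongs against the end kerb.
- crate_side (a point): Bottom edge of the plinth on the crate's +y face, middle of that edge (75 mm from the crate's origin along its y). This face belongs against the side kerb.
- corner: Two fixed steel kerbs, 16 mm high, 12 mm thick, in an L. Origin: inner corner point on the bench. End kerb (far side): inner face x = 0, from y = 0 to -300 mm. Side kerb (left): inner face y = 0, from x = 0 to -300 mm. The crate belongs at negative x and y, its centre home at (-55, -75) mm; it starts with x -105 to -145, y -130 to -220 mm. Axes within 0.2 rad of the world's.
- nail_tin: Bystander: round metal tin, 64 mm across, 75 mm high, standing just left of the side kerb. Origin: centre of its underside.
- hammer: Bystander: hammer 240 mm long lying on the left, beyond the side kerb and the nail tin. Origin: on the underside, near the middle of its length.
- shoe: Bystander: low black shoe, 225 mm long, 70 mm wide, 66 mm high, standing on the right of the work. Origin: centre of its sole's underside, toe to its +x.

How it is judged (in metres and radians):
At the end, for the whole second after the job is handed in: The crate stands upright and at rest flat on the bench, its +x plinth face within 8 mm of the end kerb and its +y plinth face within 8 mm of the side kerb, square to them within 0.06 rad (x of crate_end in the frame of corner between -0.008 and 0.008 m and y of crate_side in the frame of corner between -0.008 and 0.008 m and angle between the x axis of crate and the x axis of corner, either way round below 0.06 rad and angle between crate's own z axis and vertical below 0.03 rad and height (world z) of crate below 0.004 m and linear speed of crate below 0.01 m/s); the robot touches nothing.
It fails at once if the crate rocks or tips by more than 0.15 rad (angle between crate's own z axis and vertical above 0.15 rad).
It fails at once if the crate is lifted more than 12 mm off the bench (height (world z) of crate above 0.012 m).
It fails at once if the nail tin is moved more than 15 mm (distance of nail_tin from where it was at the start of the episode above 0.015 m).
It fails at once if the hammer is moved more than 15 mm (distance of hammer from where it was at the start of the episode above 0.015 m).
It fails at once if the shoe is moved more than 15 mm (distance of shoe from where it was at the start of the episode above 0.015 m).
It also fails if it takes over 64 s, if anything falls off the work surface, if the arm or the gripper's body presses on something with over 40 N, if the wrist force passes 120 N, or if a joint passes its speed limit or range.

### The arm

A 6-joint arm with a two-finger parallel gripper is mounted at the origin on the work surface. World frame = base frame: x ahead of the robot, y to its left, z up, the work surface at z = 0. Lengths are in mm, angles in rad, forces in N, time in s.
With the tool pointing down it reaches from about 350 to 850 mm from the base axis. Payload 8.1 kg.
Tool frame: the origin (TCP) lies at the very end of the fingers, on their centre line; the grasp point (between the pads) lies 19 mm behind it; z points along the fingers, y is the line along which they close (so a half turn about z gives the same grasp; the last joint's range is limited). The gripper opens to 85 mm and grips with 20 to 120 N. Pads are 22 mm wide; open, the fingers measure 114 mm over their backs; the gripper's body (76 mm by 85 mm) begins 54 mm behind the grasp point. The pads swing forward as they close: fully open they stand 13 mm farther back than shut.
Start: joints at [-1.412, 0.13, 1.488, -0, 1.523, -0.085], TCP at [144.855, -582.256, 231.292] pointing down, gripper open.
Joint ranges: [-2.96, 2.96], [-0.89, 2.26], [0.02, 2.5], [-1.34, 4.48], [0, 2.73], [-2.66, 2.66]. Speed limits (rad/s): [2.39, 2.39, 2.79, 3.14, 3.14, 3.14].

### API

Orientations are given as a unit quaternion [w, x, y, z].
In Python, from cell import r gives the robot as it stands. The module is installed in compiled form; this text tells all that it offers.
- The arm moves only by the tool carry_out, never from a script. Its argument "moves" is text: rows parted by semicolons, each of 7 numbers parted by spaces: the shift along the tool's x, y, z in m, then the turn, a rotation vector about the tool's x, y, z in rad, then the closure, from 0 (fully open) to 1 (shut). In form: x y z wx wy wz claw; .... A call has 1 to 8 rows; each row shifts and turns the commanded pose from where the row before left it, along the tool's axes as they then stand; what a row does not reach is not made up. A row lasts 1/8 s, in which the tool goes at most 62.5 mm and 10.7 degrees, less where a joint would pass 70% of its speed; a pose out of reach is approached as far as the arm can. A call is refused whole if a number of a shift passes 0.0625 or a number of a turn 0.188, either way. A call with a gripper value outside its range is refused whole. The fingers move at their own pace and stop on an object; the grip force is fixed at half the most. Time passes only in rows, so rows that do not move let the fingers close. It gives the time, the measured TCP pose, the force, the opening and the grip force at its end, in the units of the state.
- r.read_state(): the state, without advancing time (a new reading comes with each control period).
- r.get_image(name): name is "scene" or "top"; returns the picture (400x640x3 uint8, red, green, blue); there is no depth.
- r.calibration(name): a dict with "fx", "fy", "cx", "cy" (pixels), "pose" (4x4, takes a point from camera to world coordinates). Camera axes: x right, y up, looking along -z (the intrinsics and any distortion apply to the point x, -y, -z); pixel columns grow to the right and rows downward; lengths in mm; the calibration is good to about 2 mm. A picture is of the moment at which its call begins. calibration takes no time and is no camera call.
- r.sign_off(): hands the job in; it is judged then, once.
The state is a dict: "time_s": time; "joints": joint angles; "dq": joint speeds; "joint_efforts": joint torques, N m; "position": TCP position; "tcp_rot": TCP orientation; "contact_force": force on the tool from outside, world axes, zero at the start; "moment": the same for the moment, N m; "opening": finger opening in mm; "grasp_force": force on a finger pad.
Only numpy, scipy, OpenCV 4.12 (cv2) and the standard library are available. Lean on these libraries where they do the work, as an engineer would, in place of code of your own. Each camera call takes 0.05 s, during which the arm holds its last target. There are 200 camera calls.

## Working session

There is one attempt and no reset: what is moved stays moved. The work goes in short steps, Python scripts to look and compute and a tool call to move; the robot and the scene stay as the last step left them, time stands still between calls to the robot, and variables do not carry over. Pictures are saved under pics/ and viewed, at most 10 in all, crops included, and the job is handed in when it is done.

Besides the shell and the picture viewer there is one more tool, called after "Call:" as name(argument=value, ...) on one line, values as JSON. carry_out: Moves the arm, as the interface text tells. Its arguments: {"type":"object","properties":{"moves":{"type":"string"}},"required":["moves"]}

```bash
mkdir -p pics
python3 - <<'E'
from cell import r
import cv2,numpy as np
for n in("scene","top"):
    cv2.imwrite(f"pics/{n}0.png",r.get_image(n)[:,:,::-1]); c=r.calibration(n); print(n,c)
s=r.read_state();print(s['position'],s['tcp_rot'],s['time_s'])
E
```

```text
scene {'fx': 383.9886831430441, 'fy': 383.9886831430441, 'cx': 316.6841210969642, 'cy': 196.5983376377363, 'pose': array([[-7.88025064e-01, -3.61078130e-01,  4.98637225e-01,
         1.20721710e+03],
       [ 6.15551582e-01, -4.48142812e-01,  6.48277927e-01,
         7.11299700e+02],
       [-1.06182937e-02,  8.17796188e-01,  5.75409982e-01,
         7.44074813e+02],
       [ 0.00000000e+00,  0.00000000e+00,  0.00000000e+00,
         1.00000000e+00]])}
top {'fx': 376.6005645879887, 'fy': 376.6005645879887, 'cx': 319.1956986755132, 'cy': 196.18589891216533, 'pose': array([[-2.64909168e-02,  9.84858457e-01, -1.71324405e-01,
         4.23907643e+02],
       [-9.99559062e-01, -2.37969960e-02,  1.77590762e-02,
        -5.58104239e+01],
       [ 1.34131702e-02,  1.71719316e-01,  9.85054599e-01,
         1.21540535e+03],
       [ 0.00000000e+00,  0.00000000e+00,  0.00000000e+00,
         1.00000000e+00]])}
[ 144.76301815 -581.77272206  230.35501507] [-8.22265710e-04  9.92581091e-01  1.21581658e-01 -3.50546246e-05] 0.1
```

View pics/scene0.png

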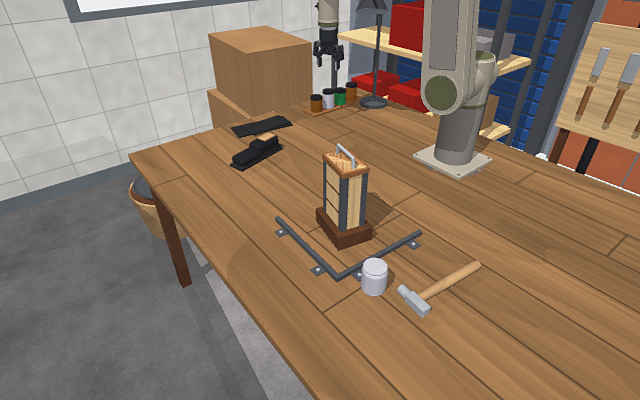

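View pics/top0.png

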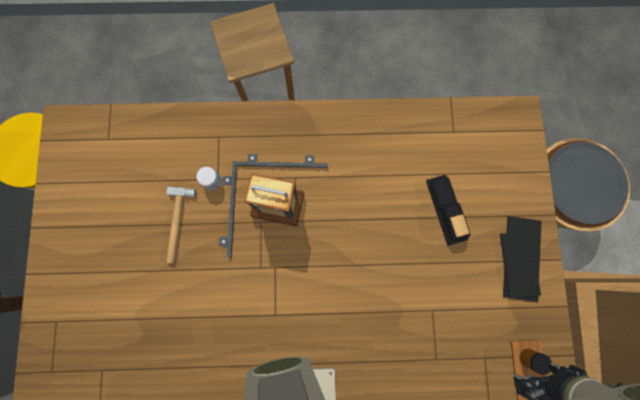

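The top view shows the kerb corner near (234,164), the end kerb running to (327,166) and the side kerb to (230,258). The crate is near (275,200) and the shoe is well to the right. The scene view shows the near plinth corner at about (340,247). I'll crop both views to measure.

```bash
cat > h.py <<'E'
import numpy as np,cv2
from cell import r
def ray(n,u,v,z=0):
    c=r.calibration(n);P=c['pose'];d=P[:3,:3]@np.array([(u-c['cx'])/c['fx'],-(v-c['cy'])/c['fy'],-1]);o=P[:3,3]
    return (o+d*(z-o[2])/d[2])[:2]
def proj(n,p):
    c=r.calibration(n);P=c['pose'];q=P[:3,:3].T@(np.array(p,float)-P[:3,3]);return np.array([c['cx']+c['fx']*q[0]/-q[2],c['cy']-c['fy']*q[1]/-q[2]])
E
python3 - <<'E'
import cv2,numpy as np
a=cv2.imread('pics/scene0.png')[140:290,265:435];b=cv2.imread('pics/top0.png')[145:270,215:340]
f=lambda i,k:cv2.resize(i,None,fx=k,fy=k,interpolation=cv2.INTER_CUBIC)
cv2.imwrite('pics/c1.png',f(a,4));cv2.imwrite('pics/c2.png',f(b,4.8))
E
```

```text
(no output)
```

View pics/c1.png

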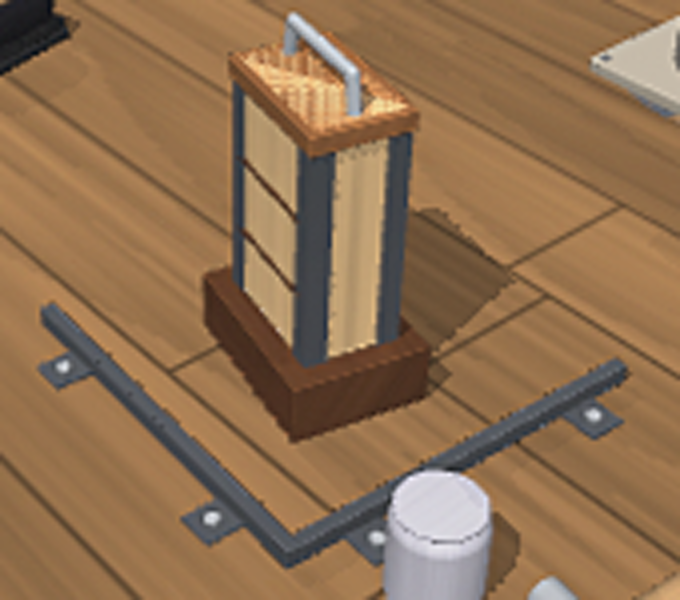

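View pics/c2.png

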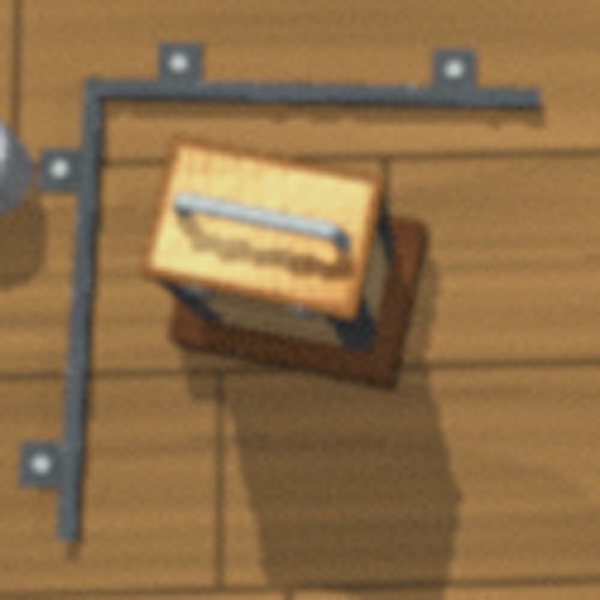

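The scene crop shows the plinth's bottom corners at (207,322), (293,440) and (428,398), and the kerb's inner corner at about (288,536). The top crop shows the kerb's inner corner at (103,97), with arms ending at (540,104) and (78,540). The plinth's corners there are (428,222), (397,388) and (172,345).

Run:
```python
from h import *
T=lambda u,v,z:ray('top',u/4.8+215-.4,v/4.8+145-.4,z)
S=lambda u,v,z:ray('scene',u/4+265-.4,v/4+140-.4,z)
c,e,s=T(103,97,16),T(540,104,16),T(78,540,16)
print('top c,e,s',c,e,s,'yaw',-np.arctan2(*(c-e)[::1])if 0 else np.arctan2((c-s)[1],(c-s)[0]),np.arctan2(-(c-e)[0],(c-e)[1]))
c,e,s=S(288,536,16),S(62,304,16),S(612,362,16)
print('scene c,e,s',c,e,s,np.arctan2((c-s)[1],(c-s)[0]),np.arctan2(-(c-e)[0],(c-e)[1]))
A,B,C=S(207,322,0),S(293,440,0),S(428,398,0)
print('bottom -y+x, +x+y, -x+y',A,B,C,np.linalg.norm(A-B),np.linalg.norm(B-C),'yaw',np.arctan2(-(B-A)[0],(B-A)[1]),np.arctan2((B-C)[1],(B-C)[0]), 'centre',(A+C)/2)
A,B,C=S(205,275,50),S(290,388,50),S(430,348,50)
print('top rim',A,B,C,'yaw',np.arctan2(-(B-A)[0],(B-A)[1]),np.arctan2((B-C)[1],(B-C)[0]), 'centre',(A+C)/2)
for z in(0,50):
  A,B,C=T(428,222,z),T(397,388,z),T(172,345,z)
  print('top z',z,'+x-y,-x-y,-x+y',A,B,C,np.linalg.norm(A-B),np.linalg.norm(B-C),np.arctan2(-(C-B)[0],(C-B)[1]),(A+C)/2)
f=lambda u,v:ray('top',u,v,66)
print('shoe',f(430,178),f(466,240))
```

```text
top c,e,s [743.22338875 191.67893331] [ 731.4513294 -105.9896289] [445.44160591 204.58685617] yaw -0.043319800723646086 -0.03952694169971676
scene c,e,s [747.61469408 193.26675343] [726.83118785 -99.52207683] [451.47366922 209.80635681] -0.05579246689829339 -0.07086576107185771
bottom -y+x, +x+y, -x+y [641.11628029 -27.93582903] [675.53949126 114.53717567] [570.24842253 142.03066809] 146.57255719552808 108.82141921583515 yaw -0.23706878281160984 -0.25541586322234566 centre [605.68235141  57.04741953]
top rim [645.54957917 -23.79561354] [679.26626122 114.12109771] [574.53907753 143.30389614] yaw -0.2397684798388279 -0.2717614491910631 centre [610.04432835  59.7541413 ]
top z 0 +x-y,-x-y,-x+y [654.29228796 -27.55696881] [541.1435627   -4.50002823] [574.01445137 146.63962919] 115.4740513575408 154.67285270893186 -0.21415191999543653 [614.15336967  59.54133019]
top z 50 +x-y,-x-y,-x+y [644.81460033 -28.71927466] [536.32064829  -6.61086293] [567.83927663 138.31112983] 110.72361761954149 148.3098375620391 -0.2141519199954368 [606.32693848  54.79592758]
shoe [ 673.31393042 -425.62843365] [ 477.27167275 -520.98891506]
```

Call:
carry_out(moves="0 0 0 0 0 0.147 0; 0 0 0 0 0 0.147 0; 0.026 -0.0555 0 0 0 0 0; 0.026 -0.0555 0 0 0 0 0; 0.026 -0.0555 0 0 0 0 0; 0.026 -0.0555 0 0 0 0 0; 0.026 -0.0555 0 0 0 0 0; 0.026 -0.0555 0 0 0 0 0")

```text
time_s: 1.1
position: [317.7, -255.6, 231.0]
tcp_rot: [-0.0, 1.0, -0.025, 0.0]
contact_force: [1.6, -1.1, 0.6]
opening: 85.4
grasp_force: 0.0
```

Call:
carry_out(moves="0.026 -0.0555 0 0 0 0 0; 0.026 -0.0555 0 0 0 0 0; 0.026 -0.0555 0 0 0 0 0; 0.026 -0.0555 0 0 0 0 0; 0.026 -0.0555 0 0 0 0 0; 0.026 -0.0555 0 0 0 0 0; 0 0 0 0 0 0 0")

```text
time_s: 1.98
position: [490.3, 71.0, 230.2]
tcp_rot: [-0.0, 1.0, -0.022, -0.001]
contact_force: [-1.0, -1.3, -0.6]
opening: 85.9
grasp_force: 0.0
```

Call:
carry_out(moves="0 0 0 0 0.1 0 0; 0 0 0 0 0.1 0 0; 0 0 0 0 0.1 0 0; 0 0 0 0 0.1 0 0; 0 0 0 0 0 0 0")

```text
time_s: 2.6
position: [488.2, 66.7, 230.0]
tcp_rot: [0.005, 0.98, -0.025, 0.198]
contact_force: [0.8, -1.0, 0.5]
opening: 85.5
grasp_force: 0.0
```

Call:
carry_out(moves="-0.0168 0 0.0398 0 0 0 0; -0.0168 0 0.0398 0 0 0 0; -0.0168 0 0.0398 0 0 0 0; -0.0168 0 0.0398 0 0 0 0; -0.0084 0 0.0199 0 0 0 0; -0.0084 0 0.0199 0 0 0 0; 0 0 0 0 0 0 0")

```text
time_s: 3.48
position: [488.5, 66.6, 13.2]
tcp_rot: [0.005, 0.98, -0.025, 0.196]
contact_force: [-0.8, -0.6, 0.7]
opening: 85.1
grasp_force: 0.0
```

Run:
```python
from h import *
s=r.read_state();print(s['position'],s['contact_force'])
a=r.get_image('scene')[100:290,265:465,::-1];b=r.get_image('top')[145:295,215:340,::-1]
f=lambda i,k:cv2.resize(i,None,fx=k,fy=k,interpolation=cv2.INTER_CUBIC)
cv2.imwrite('pics/d1.png',np.hstack([cv2.resize(a,(440,418)),cv2.resize(b,(348,418))]))
```

```text
[488.53901013  66.57403455  13.17277928] [-0.75718659 -0.56084313  0.70263639]
```

View pics/d1.png

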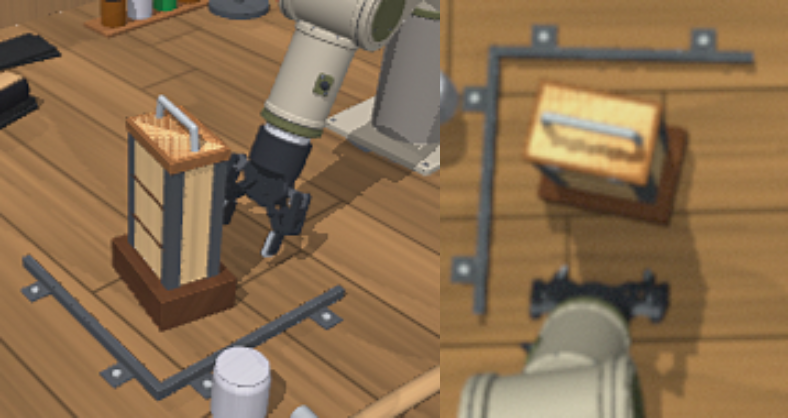

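The gripper is lowered behind the crate's -x face, with both fingers at plinth height and the body clear of the box. Pushing forward along the corner's x axis.

Call:
carry_out(moves="0.0092 0 0.0039 0 0 0 0; 0.0092 0 0.0039 0 0 0 0; 0.0092 0 0.0039 0 0 0 0; 0.0046 0 0.0019 0 0 0 0; 0.0046 0 0.0019 0 0 0 0; 0.0046 0 0.002 0 0 0 0; 0.0046 0 0.002 0 0 0 0; 0.0046 0 0.002 0 0 0 0")

```text
time_s: 4.58
position: [544.1, 64.4, 14.5]
tcp_rot: [0.005, 0.98, -0.025, 0.197]
contact_force: [-22.6, -0.8, 14.0]
opening: 85.5
grasp_force: 9.9
```

Call:
carry_out(moves="0.0046 0 0.0019 0 0 0 0; 0.0046 0 0.0019 0 0 0 0; 0.0046 0 0.002 0 0 0 0; 0.0046 0 0.0019 0 0 0 0; 0.0046 0 0.0019 0 0 0 0; 0.0046 0 0.002 0 0 0 0")

```text
time_s: 5.32
position: [571.5, 61.8, 12.8]
tcp_rot: [0.006, 0.981, -0.025, 0.195]
contact_force: [-16.9, -5.7, 10.0]
opening: 85.3
grasp_force: 8.6
```

Call:
carry_out(moves="0.0046 0 0.0019 0 0 0 0; 0.0046 0 0.0019 0 0 0 0; 0.0046 0 0.002 0 0 0 0; 0.0046 0 0.0019 0 0 0 0; 0.0046 0 0.0019 0 0 0 0; 0.0046 0 0.002 0 0 0 0")

```text
time_s: 6.08
position: [600.9, 61.6, 12.6]
tcp_rot: [0.005, 0.981, -0.024, 0.194]
contact_force: [-20.9, 1.7, 10.7]
opening: 85.6
grasp_force: 10.6
```

Run:
```python
from h import *
a=r.get_image('scene')[100:290,265:465,::-1];b=r.get_image('top')[145:295,215:340,::-1]
cv2.imwrite('pics/d2.png',np.hstack([cv2.resize(a,(440,418),interpolation=2),cv2.resize(b,(348,418),interpolation=2)]))
```

```text
(no output)
```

View pics/d2.png

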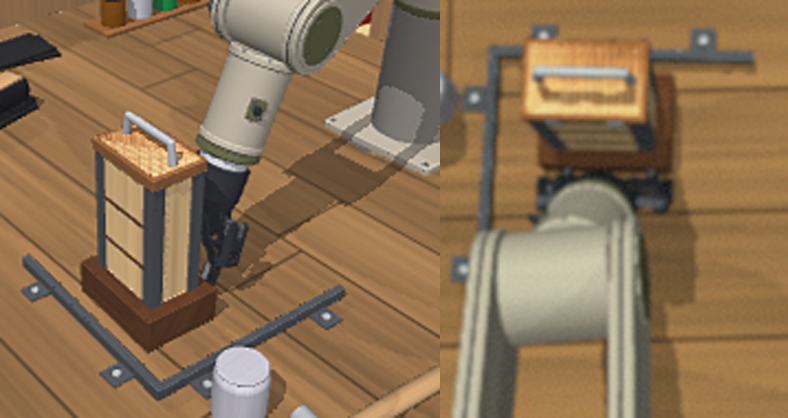

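The crate is now square to the kerbs and close to the end kerb, with a small gap left at about (130,350) in the left panel. I'll creep on.

Call:
carry_out(moves="0.0037 0 0.0016 0 0 0 0; 0.0037 0 0.0016 0 0 0 0; 0.0037 0 0.0016 0 0 0 0; 0.0028 0 0.0012 0 0 0 0")

```text
time_s: 6.68
position: [616.0, 60.9, 12.5]
tcp_rot: [0.005, 0.981, -0.024, 0.194]
contact_force: [-21.0, 0.8, 12.8]
opening: 85.2
grasp_force: 10.9
```

Call:
carry_out(moves="0.0018 0 0.0008 0 0 0 0; 0.0018 0 0.0008 0 0 0 0")

```text
time_s: 6.92
position: [619.9, 60.8, 12.5]
tcp_rot: [0.005, 0.981, -0.024, 0.194]
contact_force: [-21.9, 1.7, 11.7]
opening: 85.4
grasp_force: 10.8
```

Call:
carry_out(moves="0.0018 0 0.0008 0 0 0 0; 0.0018 0 0.0008 0 0 0 0")

```text
time_s: 7.18
position: [623.8, 60.6, 12.5]
tcp_rot: [0.005, 0.981, -0.024, 0.194]
contact_force: [-22.2, 1.9, 12.6]
opening: 85.3
grasp_force: 10.9
```

Call:
carry_out(moves="0.0018 0 0.0008 0 0 0 0; 0.0009 0 0.0004 0 0 0 0")

```text
time_s: 7.42
position: [626.3, 60.5, 12.3]
tcp_rot: [0.005, 0.981, -0.024, 0.194]
contact_force: [-33.6, 0.9, 23.0]
opening: 85.4
grasp_force: 16.3
```

Call:
carry_out(moves="0.0018 0 0.0008 0 0 0 0; 0.0009 0 0.0004 0 0 0 0")

```text
time_s: 7.68
position: [626.7, 60.5, 12.0]
tcp_rot: [0.005, 0.981, -0.024, 0.191]
contact_force: [-64.4, -0.2, 51.4]
opening: 85.3
grasp_force: 32.2
```

Call:
carry_out(moves="0.0009 0 0.0004 0 0 0 0; 0.0009 0 0.0004 0 0 0 0")

```text
time_s: 7.92
position: [626.9, 60.5, 11.9]
tcp_rot: [0.005, 0.982, -0.024, 0.189]
contact_force: [-85.3, -1.4, 69.5]
opening: 85.3
grasp_force: 42.7
```

It's seated on the end kerb. Retreat, rise, untilt, and look.

Call:
carry_out(moves="-0.0055 0 -0.0023 0 0 0 0; -0.0184 0 -0.0078 0 0 0 0; -0.0276 0 -0.0117 0 0 0 0; -0.0276 0 -0.0117 0 0 0 0; 0.02 0 -0.046 0 0 0 0; 0.02 0 -0.046 0 0 0 0; 0.02 0 -0.046 0 0 0 0; 0 0 0 0 0 0 0")

```text
time_s: 8.93
position: [555.0, 64.4, 172.3]
tcp_rot: [0.005, 0.979, -0.025, 0.204]
contact_force: [0.7, 0.7, -0.5]
opening: 85.6
grasp_force: 0.0
```

Call:
carry_out(moves="0 0 0 0 -0.1 0 0; 0 0 0 0 -0.1 0 0; 0 0 0 0 -0.1 0 0; 0 0 0 0 -0.1 0 0; 0 0.06 0 0 0 0 0; 0 0.06 0 0 0 0 0; 0 0.06 0 0 0 0 0; 0 0 0 0 0 0 0")

```text
time_s: 9.93
position: [541.4, -119.6, 164.2]
tcp_rot: [0.0, 1.0, -0.028, -0.001]
contact_force: [0.4, 1.3, -0.3]
opening: 85.6
grasp_force: 0.0
```

Run:
```python
from h import *
s=r.read_state();print(s['position'],s['tcp_rot'])
a=r.get_image('scene')[140:290,265:435,::-1];b=r.get_image('top')[145:270,215:340,::-1]
cv2.imwrite('pics/d3.png',np.hstack([cv2.resize(a,(453,400),interpolation=2),cv2.resize(b,(347,347),interpolation=2)[:400] if 0 else cv2.copyMakeBorder(cv2.resize(b,(347,347),interpolation=2),0,53,0,0,0)]))
```

```text
[ 541.39546589 -119.58452009  164.18042344] [ 3.47364879e-04  9.99614508e-01 -2.77509972e-02 -7.72677882e-04]
```

View pics/d3.png

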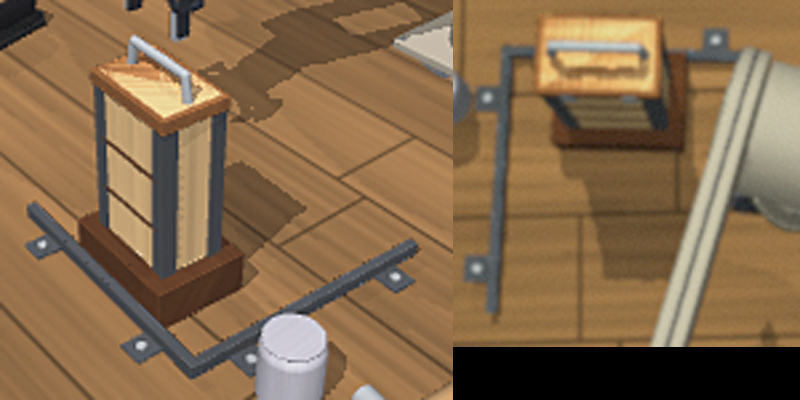

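The crate is flush on the end kerb. Its plinth's -x edge in the top panel runs from (553,148) to (683,148), and the gap to the side kerb is about 50 px in the panel.

Run:
```python
from h import *
T=lambda u,v,z:ray('top',u/2.776+215-.4,v/2.776+145-.4,z)
S=lambda u,v,z:ray('scene',u/2.667+265-.4,v/2.667+140-.4,z)
print(T(100,147,0),T(230,149,0),T(232,54,50))
print(S(162,322,0),S(241,285,0),S(162,290,50),S(80,218,50))
```

```text
[636.1722926  146.31865732] [630.08246359  -6.44260431] [732.11736954 -12.60137523]
[729.7735773  125.55827602] [629.20561901 135.01779892] [733.84477546 130.38971116] [731.54247687 -12.9925643 ]
```

Call:
carry_out(moves="0 0 0 0 0 -0.1746 0.4; 0 0 0 0 0 -0.1746 0.4; 0 0 0 0 0 -0.1746 0.4; 0 0 0 0 0 -0.1746 0.4; 0 0 0 0 0 -0.1746 0.4; 0 0 0 0 0 -0.1746 0.4; 0 0 0 0 0 -0.1746 0.4; 0 0 0 0 0 -0.1746 0.4")

```text
time_s: 11.02
position: [542.3, -113.5, 164.8]
tcp_rot: [-0.001, 0.779, 0.627, -0.0]
contact_force: [0.0, 0.1, -0.4]
opening: 51.2
grasp_force: 0.0
```

Call:
carry_out(moves="0 0 0 0 0 -0.1746 0.4; 0.0175 0.045 0 0 0 0 0.4; 0.0175 0.045 0 0 0 0 0.4; 0.0175 0.045 0 0 0 0 0.4; 0 0 0 0 0 0 0.4")

```text
time_s: 11.65
position: [681.1, -65.9, 162.5]
tcp_rot: [-0.001, 0.723, 0.691, -0.001]
contact_force: [-0.2, 0.4, 0.0]
opening: 51.5
grasp_force: 0.0
```

Call:
carry_out(moves="0 0 0 0 0.1 0 0.4; 0 0 0 0 0.1 0 0.4; 0 0 0 0 0.1 0 0.4; 0 0 0 0 0.1 0 0.4; 0 0 0 0 0 0 0.4; 0 0 0 0 0 0 0.4")

```text
time_s: 12.4
position: [679.5, -69.0, 165.5]
tcp_rot: [-0.136, 0.71, 0.676, 0.143]
contact_force: [-0.7, 0.1, -0.4]
opening: 51.2
grasp_force: 0.0
```

Call:
carry_out(moves="-0.0148 0 0.035 0 0 0 0.4; -0.0148 0 0.035 0 0 0 0.4; -0.0148 0 0.035 0 0 0 0.4; -0.0074 0 0.0175 0 0 0 0.4; -0.0072 0 0.017 0 0 0 0.4; 0 0 0 0 0 0 0.4")

```text
time_s: 13.15
position: [679.1, -69.3, 13.1]
tcp_rot: [-0.138, 0.71, 0.676, 0.143]
contact_force: [-0.9, -0.4, 0.4]
opening: 50.9
grasp_force: 0.0
```

Call:
carry_out(moves="0.0092 0 0.0039 0 0 0 0.4; 0.0092 0 0.0039 0 0 0 0.4; 0.0046 0 0.0019 0 0 0 0.4; 0.0046 0 0.0019 0 0 0 0.4; 0.0046 0 0.002 0 0 0 0.4; 0.0046 0 0.002 0 0 0 0.4; 0.0046 0 0.002 0 0 0 0.4")

```text
time_s: 14.02
position: [681.9, -24.7, 13.9]
tcp_rot: [-0.137, 0.71, 0.676, 0.144]
contact_force: [-0.2, 0.1, 0.3]
opening: 51.3
grasp_force: 0.0
```

Call:
carry_out(moves="0.0046 0 0.0019 0 0 0 0.4; 0.0046 0 0.0019 0 0 0 0.4; 0.0046 0 0.002 0 0 0 0.4; 0.0046 0 0.002 0 0 0 0.4; 0.0046 0 0.002 0 0 0 0.4")

```text
time_s: 14.65
position: [683.2, -4.3, 13.9]
tcp_rot: [-0.135, 0.711, 0.675, 0.142]
contact_force: [-5.5, -18.1, 3.9]
opening: 51.2
grasp_force: 9.5
```

Call:
carry_out(moves="0.0046 0 0.0019 0 0 0 0.4; 0.0046 0 0.0019 0 0 0 0.4; 0.0046 0 0.002 0 0 0 0.4; 0.0046 0 0.002 0 0 0 0.4")

```text
time_s: 15.15
position: [684.1, 15.4, 13.8]
tcp_rot: [-0.135, 0.711, 0.675, 0.142]
contact_force: [-6.2, -20.3, 4.3]
opening: 51.4
grasp_force: 10.0
```

Call:
carry_out(moves="0.0028 0 0.0012 0 0 0 0.4; 0.0028 0 0.0012 0 0 0 0.4; 0.0018 0 0.0008 0 0 0 0.4")

```text
time_s: 15.52
position: [684.5, 23.3, 13.8]
tcp_rot: [-0.135, 0.711, 0.675, 0.142]
contact_force: [-7.5, -20.5, 5.1]
opening: 51.1
grasp_force: 10.4
```

Call:
carry_out(moves="0.0028 0 0.0012 0 0 0 0.4; 0.0018 0 0.0008 0 0 0 0.4")

```text
time_s: 15.78
position: [684.8, 28.2, 13.8]
tcp_rot: [-0.135, 0.711, 0.675, 0.142]
contact_force: [-7.8, -22.0, 6.2]
opening: 51.2
grasp_force: 10.8
```

Call:
carry_out(moves="0.0018 0 0.0008 0 0 0 0.4; 0.0018 0 0.0008 0 0 0 0.4")

```text
time_s: 16.02
position: [684.9, 31.8, 13.8]
tcp_rot: [-0.135, 0.711, 0.676, 0.142]
contact_force: [-8.1, -21.4, 6.4]
opening: 51.6
grasp_force: 11.2
```

Call:
carry_out(moves="0.0018 0 0.0008 0 0 0 0.4; 0.0009 0 0.0004 0 0 0 0.4")

```text
time_s: 16.27
position: [685.1, 34.8, 13.8]
tcp_rot: [-0.135, 0.711, 0.676, 0.142]
contact_force: [-8.8, -21.1, 6.7]
opening: 50.9
grasp_force: 11.4
```

Call:
carry_out(moves="0.0018 0 0.0008 0 0 0 0.4; 0.0009 0 0.0004 0 0 0 0.4")

```text
time_s: 16.52
position: [685.2, 37.6, 13.8]
tcp_rot: [-0.135, 0.711, 0.676, 0.142]
contact_force: [-9.0, -22.8, 7.7]
opening: 51.3
grasp_force: 11.7
```

Call:
carry_out(moves="0.0018 0 0.0008 0 0 0 0.4; 0.0009 0 0.0004 0 0 0 0.4")

```text
time_s: 16.77
position: [685.3, 39.5, 13.7]
tcp_rot: [-0.134, 0.711, 0.676, 0.141]
contact_force: [-11.1, -29.3, 10.0]
opening: 51.1
grasp_force: 15.0
```

Call:
carry_out(moves="0.0018 0 0.0008 0 0 0 0.4; 0.0009 0 0.0004 0 0 0 0.4")

```text
time_s: 17.02
position: [685.4, 39.7, 13.8]
tcp_rot: [-0.133, 0.712, 0.676, 0.14]
contact_force: [-14.2, -41.2, 13.6]
opening: 51.1
grasp_force: 20.8
```

Call:
carry_out(moves="-0.0055 0 -0.0023 0 0 0 0.4; -0.0184 0 -0.0078 0 0 0 0.4; -0.0276 0 -0.0117 0 0 0 0.4; -0.0276 0 -0.0117 0 0 0 0.4; 0.02 0 -0.046 0 0 0 0.4; 0.02 0 -0.046 0 0 0 0.4; 0.02 0 -0.046 0 0 0 0.4; 0 0 0 0 0 0 0.4")

```text
time_s: 18.02
position: [684.7, -36.6, 170.6]
tcp_rot: [-0.133, 0.709, 0.677, 0.147]
contact_force: [0.3, -0.6, 0.6]
opening: 51.2
grasp_force: 0.0
```

Run:
```python
from h import *
s=r.read_state();print(s['position'],s['tcp_rot'])
a=r.get_image('scene')[140:290,265:435,::-1];b=r.get_image('top')[145:270,215:340,::-1]
cv2.imwrite('pics/d4.png',np.hstack([cv2.resize(a,(453,400),interpolation=2),cv2.copyMakeBorder(cv2.resize(b,(347,347),interpolation=2),0,53,0,0,0)]))
```

```text
[684.72484446 -36.60482476 170.60363589] [-0.13259209  0.7093638   0.67654299  0.14666941]
```

View pics/d4.png

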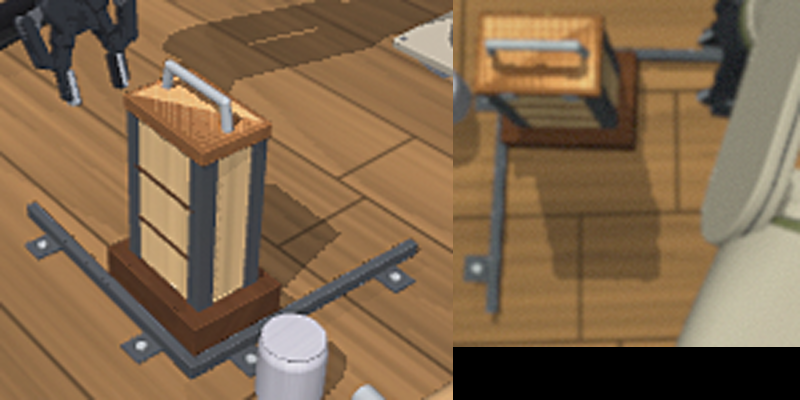

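The crate sits in the corner with its plinth against both kerbs. I'll check squareness numerically.

Run:
```python
from h import *
im=cv2.GaussianBlur(r.get_image('top'),(3,3),0).astype(float)
g=im[:,:,0]
def fitcols(us,v0,v1,sgn):
    P=[]
    for u in us:
        d=sgn*np.diff(g[v0:v1,u]);k=int(d.argmax());w=np.clip(d[max(k-1,0):k+2],0,None);P.append((u,v0+max(k-1,0)+(w*np.arange(len(w))).sum()/w.sum()+.5))
    return np.array(P)
p=fitcols(range(238,280),190,206,1);k=fitcols(range(290,308),160,174,1)
for n,q,z in(('plinth',p,0),('endkerb',k,0)):
    W=np.array([ray('top',u,v,z) for u,v in q]);
    m=np.polyfit(W[:,1],W[:,0],1);res=W[:,0]-np.polyval(m,W[:,1]);ok=abs(res)<3;m=np.polyfit(W[ok,1],W[ok,0],1);print(n,ok.sum(),len(ok),'yaw',-np.arctan(m[0]),'x at y=120',np.polyval(m,120),res.std())
```

```text
plinth 42 42 yaw -0.04170350927023524 x at y=120 632.1293218318777 0.29426713377221225
endkerb 15 18 yaw -0.03375794408580183 x at y=120 737.8541453670126 4.109293374770872
```

```bash
python3 -c "
from cell import r
print(r.sign_off())"
```

```text
the job is handed in; nothing more can be done
None
```

I pushed the crate into the corner against both kerbs, square to the end kerb within about 0.01 rad by the top camera. The arm then retreated clear, and I handed the job in at about 18 s; the hand-in returned no verdict.

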